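# Put the stray spares back with their mates in the parts box

### The arm

A 7-joint arm with a two-finger parallel gripper is mounted at the origin on the work surface. World frame = base frame: x ahead of the robot, y to its left, z up, the work surface at z = 0. Lengths are in mm, angles in rad, forces in N, time in s.
With the tool pointing down it reaches from about 400 to 875 mm from the base axis. Payload 4.4 kg.
Tool frame: the origin (TCP) lies at the very end of the fingers, on their centre line; the grasp point (between the pads) lies 19 mm behind it (ctrl.grip_depth is the distance from the TCP to the grasp point, in mm); z points along the fingers, x is the direction in which the jaws open and shut, and the axes are right-handed (so a half turn about z gives the same grasp; the last joint's range is limited). The gripper opens to 85 mm and grips with 20 to 120 N. Pads are 22 mm wide; open, the fingers measure 114 mm over their backs; the gripper's body (76 mm by 85 mm) begins 54 mm behind the grasp point. The pads swing forward as they close: fully open they stand 13 mm farther back than shut.
Start: joints at [-1.385, 0.628, 0.038, 1.517, -0.027, 0.996, -0.02], TCP at [161.919, 629.524, 192.213] pointing down, gripper open.
Joint ranges: [-3.06, 3.06], [-0.37, 2.12], [-1.25, 1.32], [0.18, 2.47], [-1.1, 4.24], [0.23, 1.98], [-2.94, 2.94]. Speed limits (rad/s): [2.57, 2.57, 3.14, 3.14, 3.14, 3.14, 3.14].

### API

Orientations are given as [roll, pitch, yaw] about the fixed x, y, z axes, in that order (R = Rz(yaw) Ry(pitch) Rx(roll)).
In Python, from cell import ctrl gives the robot as it stands.
- The arm moves only by the shell command python3 -m creep 'ROWS'. ROWS is JSON, a list of rows, each an object with "hand": the opening, from 0 (shut) to 1 (fully open); "travel": the shift along the tool's x, y, z in cm, a list of three; "angular": the turn, a rotation vector about the tool's x, y, z in degrees, a list of three. In form: [{"hand": hand, "travel": [tx, ty, tz], "angular": [rx, ry, rz]}, ...]. A call has 1 to 20 rows; each row is the pose to reach, as a shift and turn from the pose measured when the call began, along the tool's axes at that moment; what a row does not reach only later rows make up. A row lasts 1/10 s, in which the tool goes at most 50 mm and 8.59 degrees, less where a joint would pass 70% of its speed; a pose out of reach is approached as far as the arm can. A call with a gripper value outside its range is refused whole. The fingers move at their own pace and stop on an object; the grip force is fixed at half the most. Time passes only in rows, so rows that repeat a pose let the fingers close. It gives the time, the measured TCP pose, the force and the opening at its end, in the units of the state.
- ctrl.read_state(): the state, without advancing time (a new reading comes with each control period).
- ctrl.get_image(name): name is "scene" or "top" or "wrist"; returns a dict with "frame" (384x512x3 uint8, red, green, blue), "fx", "fy", "cx", "cy" (pixels), "D" ([k1, k2, p1, p2, k3] as OpenCV has them; the pictures are not rectified), "origin" and "orientation" of the camera in the world. Camera axes: x right, y down, z forward; pixel columns grow to the right and rows downward; lengths in mm; the calibration is good to about 2 mm. A picture is of the moment at which its call begins. There is no depth.
- ctrl.finish_job(): hands the job in, once; it reports no verdict.
Trained networks look in the newest picture that a camera, given by its name, has taken for a name from the list of things; names that differ only in an ending like _2 or _b are one class to them, and where a whole thing is asked for, a point or a joint stands for the part that bears it (a point fixed in the world has none). Each returns a list of dicts, best first, with "confidence" (0 to 1); they miss things now and then, are a little off and sometimes report something else, mostly with a low value. They report only what shows in the picture. A call takes as long as a camera call.
- ctrl.regions_of(camera, thing): "region" (384x512 bool, what is visible of it).
- ctrl.spot_point(camera, thing): "at" ([x, y, z] in mm, in world coordinates, good to about 4 mm: a listed point, or the origin of a listed thing).
The state is a dict: "clock": time; "qpos": joint angles; "qd": joint speeds; "tau": joint torques, N m; "eef_pos": TCP position; "tool_rot": TCP orientation; "force": force on the tool from outside, world axes, zero at the start; "torque": the same for the moment, N m; "width": finger opening in mm.
Only numpy, scipy, OpenCV 4.12 (cv2) and the standard library are available. Lean on these libraries where they do the work, as an engineer would, in place of code of your own. Each camera call takes 0.05 s, during which the arm holds its last target. There are 200 camera calls.

### The job

Put the four stray spares back in the open blue parts box, each laid flat in the bin that already holds its mate: the oblong brake pad (lining up), the hooked kickstand spring, the hex bolt and the wheel bearing. Set them down, do not drop them. The squarish brake pad and the short spring without hooks have no bin: leave them lying where they are.

Things in the scene. Friction and masses are not known exactly. Their poses are not given: they have to be found in the camera images.
- brake_pad: Loose disc-brake pad lying on its steel back, dark lining up: oblong, 62 mm long with a small holed ear at each end, 32 mm wide over the middle 46 mm of its length, 9 mm thick, about 85 g. Origin: centre of its underside; x along its length, z up. Take it across its 32 mm width.
- hook_spring: Loose chrome kickstand spring lying down: close-wound coil 18 mm in diameter and 60 mm long with a wire hook at each end, 86 mm long overall, about 50 g. Origin: on its axis, at mid-length (9 mm above what it lies on); x along its axis.
- hex_bolt: Loose M10 hex bolt lying on head and tip: shank 10 mm thick, 45 mm long; head at its -x end 17 mm across flats, 7 mm high; 42 g. Origin: on its axis at mid-shank, about 7 mm above what it lies on; x level, head to tip (the axis slopes down 4 degrees to the tip). Centre of mass 8 mm from the origin towards the head.
- wheel_bearing: Loose steel wheel bearing lying flat: ring 35 mm in outer diameter, 15 mm bore, 11 mm thick, about 45 g. Origin: centre of its underside; z up.
- square_pad: Look-alike with no bin, to be left: squarish brake pad, 46 x 44 mm with one wide holed tongue on its +y side (58 mm in all), 9 mm thick, lining up. Origin: centre of the underside of the 46 x 44 part; z up.
- short_spring: Look-alike with no bin, to be left: short open-wound steel spring without hooks, 20 mm in diameter, 42 mm long, lying down. Origin: on its axis, at mid-length; x along its axis.
- bin_pad: White bin 134 x 100 x 24 mm high, walls and floor 3 mm (inside 128 along x, 94 along y). Origin: centre of its underside, 4 mm above the board; z up. Four such stand two by two in an open blue box, rim 36 mm above the board, lid flung back beyond +y, under 50 mm high; all fixed. Here a spare oblong brake pad lies across the +x end, x = +29 to +61 mm; floor free from x = -64 to +29.
- bin_spring: White bin 134 x 100 x 24 mm high, walls and floor 3 mm (inside 128 along x, 94 along y). Origin: centre of its underside, 4 mm above the board; z up. Four such stand two by two in an open blue box, rim 36 mm above the board, lid flung back beyond +y, under 50 mm high; all fixed. Here a spare hooked spring lies along the +y wall, y = +28 to +46 mm; floor free from y = -47 to +28, full length.
- bin_bolt: White bin 134 x 100 x 24 mm high, walls and floor 3 mm (inside 128 along x, 94 along y). Origin: centre of its underside, 4 mm above the board; z up. Four such stand two by two in an open blue box, rim 36 mm above the board, lid flung back beyond +y, under 50 mm high; all fixed. Here a spare hex bolt lies across the +x end, x = +42 to +61 mm; floor free from x = -64 to +42.
- bin_bearing: White bin 134 x 100 x 24 mm high, walls and floor 3 mm (inside 128 along x, 94 along y). Origin: centre of its underside, 4 mm above the board; z up. Four such stand two by two in an open blue box, rim 36 mm above the board, lid flung back beyond +y, under 50 mm high; all fixed. Here a spare wheel bearing lies at the +x end, x = +26 to +62 mm; floor free from x = -64 to +26.

How it is judged (in metres and radians):
At the end, for the whole second after the job is handed in: Each spare lies released and at rest in the bin with its mate, origin within 60 mm (bin x) and 43 mm (bin y) of the bin centre and 16 to 20 mm of its underside; bearing and pad (lining up) within 0.2 rad of flat; spring 0.2, bolt 0.3 rad of level; both look-alikes within 15 mm of their start (x of brake_pad in the frame of bin_pad between -0.06 and 0.06 m and y of brake_pad in the frame of bin_pad between -0.043 and 0.043 m and z of brake_pad in the frame of bin_pad between 0 and 0.016 m and angle between brake_pad's own z axis and vertical below 0.2 rad and linear speed of each of brake_pad, hook_spring, hex_bolt, wheel_bearing below 0.02 m/s and x of hook_spring in the frame of bin_spring between -0.06 and 0.06 m and y of hook_spring in the frame of bin_spring between -0.043 and 0.043 m and z of hook_spring in the frame of bin_spring between 0 and 0.02 m and angle between hook_spring's own x axis and vertical between 1.3708 and 1.7708 rad and x of hex_bolt in the frame of bin_bolt between -0.06 and 0.06 m and y of hex_bolt in the frame of bin_bolt between -0.043 and 0.043 m and z of hex_bolt in the frame of bin_bolt between 0 and 0.02 m and angle between hex_bolt's own x axis and vertical between 1.2708 and 1.8708 rad and x of wheel_bearing in the frame of bin_bearing between -0.06 and 0.06 m and y of wheel_bearing in the frame of bin_bearing between -0.043 and 0.043 m and z of wheel_bearing in the frame of bin_bearing between 0 and 0.018 m and (angle between wheel_bearing's own z axis and vertical below 0.2 rad or angle between wheel_bearing's own z axis and vertical above 2.9416 rad) and distance of each of square_pad, short_spring from where it was at the start of the episode below 0.015 m); the robot touches nothing.
It fails at once if the brake pad is dropped (falls free faster than 0.9 m/s, a fall of about 4 cm) (linear speed of brake_pad above 0.9 m/s and not (contact force between the fingers and brake_pad above 0.05 N)).
It fails at once if the hook spring is dropped (falls free faster than 0.9 m/s, a fall of about 4 cm) (linear speed of hook_spring above 0.9 m/s and not (contact force between the fingers and hook_spring above 0.05 N)).
It fails at once if the hex bolt is dropped (falls free faster than 0.9 m/s, a fall of about 4 cm) (linear speed of hex_bolt above 0.9 m/s and not (contact force between the fingers and hex_bolt above 0.05 N)).
It fails at once if the wheel bearing is dropped (falls free faster than 0.9 m/s, a fall of about 4 cm) (linear speed of wheel_bearing above 0.9 m/s and not (contact force between the fingers and wheel_bearing above 0.05 N)).
It also fails if it takes over 120 s, if anything falls off the work surface, if the arm or the gripper's body presses on something with over 40 N, if the wrist force passes 120 N, or if a joint passes its speed limit or range.

## Working session

There is one attempt and no reset: what is moved stays moved. The work goes in short steps, Python scripts to look and compute and a shell command to move; the robot and the scene stay as the last step left them, time stands still between calls to the robot, and variables do not carry over. Pictures are saved under pics/ and viewed, about 12 in all and at most 16, crops included, and the job is handed in when it is done.

```bash
mkdir -p pics; ls; cat > h.py <<'E'
import numpy as np, cv2
from scipy.spatial.transform import Rotation as R
from cell import ctrl
def ray(im,px,z):
    K=np.array([[im['fx'],0,im['cx']],[0,im['fy'],im['cy']],[0,0,1]],float)
    p=cv2.undistortPoints(np.array(px,float).reshape(-1,1,2),K,np.array(im['D'],float)).reshape(-1,2)
    o=np.array(im['orientation'],float)
    M=R.from_euler('xyz',o).as_matrix() if o.size==3 else (o if o.shape==(3,3) else None)
    d=np.c_[p,np.ones(len(p))]@M.T; C=np.array(im['origin'],float)
    return C+d*((z-C[2])/d[:,2:])
E
python3 - <<'E'
from h import *
s=ctrl.read_state(); print(s)
for c in('top','scene'):
    im=ctrl.get_image(c); cv2.imwrite(f'pics/{c}0.png',im['frame'][...,::-1])
    print(c,im['fx'],im['origin'],im['orientation'],im['D'])
H=dict(brake_pad=9,hook_spring=9,hex_bolt=7,wheel_bearing=11,square_pad=9,short_spring=10,bin_pad=24,bin_spring=24,bin_bolt=24,bin_bearing=24)
im=ctrl.get_image('top')
for n in H:
    for d in ctrl.spot_point('top',n)[:3]: print(n,'pt',np.round(d['at'],1),round(d['confidence'],2))
    for d in ctrl.regions_of('top',n)[:3]:
        v,u=np.nonzero(d['region'])
        if len(u)<5: continue
        P=ray(im,np.c_[u,v],H[n])[:,:2].astype(np.float32)
        r=cv2.minAreaRect(P); print('   reg',round(d['confidence'],2),len(u),int(u.mean()),int(v.mean()),np.round(r[0],1),np.round(r[1],1),round(r[2],1))
E
```

```text
pics
{'clock': 0.0, 'qpos': array([-1.38478048,  0.62934341,  0.03846805,  1.51839174, -0.02700624,
        0.99626924, -0.02001599]), 'qd': array([-0.0022652 ,  0.0012646 ,  0.0003709 ,  0.00038257, -0.00097119,
       -0.00074925, -0.00051438]), 'tau': array([ 6.51141272e-04, -5.63389671e+01,  1.22665387e+00, -1.93451232e+01,
        1.10514939e-02,  1.03195276e-02, -6.75790687e-06]), 'eef_pos': array([161.76782126, 628.82371977, 191.28379566]), 'tool_rot': array([3.14155731e+00, 1.89265156e-03, 1.31893941e+00]), 'force': array([0.18835238, 0.42551601, 0.04852667]), 'torque': array([ 0.01166853,  0.04219504, -0.00791652]), 'width': 85.45382669595459}
top 353.5928773777367 [398.84590429 -17.24628813 790.88608236] [-3.02659317 -0.04206625 -1.54275129] [-0.10657756  0.          0.          0.          0.        ]
scene 360.4474248991445 [ 937.31229755 -195.56449972  712.44196617] [-2.51405809 -0.00813192  1.23271626] [-0.07728218  0.          0.          0.          0.        ]
brake_pad pt [455.8 -83.8   4. ] 0.74
   reg 0.56 349 268 211 [457.2 -81.8] [32.  60.7] 57.6
   reg 0.6 209 
[... 157 characters left out ...]
28.1 -102.    -2.7] 0.75
   reg 0.48 173 276 136 [628.9 -96.5] [35.6 34.4] 1.2
square_pad pt [ 3.380e+02 -3.074e+02 -2.000e-01] 0.73
   reg 0.65 449 365 265 [ 342.7 -299.9] [58.  46.1] 52.6
short_spring pt [ 605.4 -226.9    9.7] 0.67
bin_pad pt [620.1 292.7   4.3] 0.55
   reg 0.6 2533 104 133 [618.3 292. ] [102.8 135.9] 86.5
bin_spring pt [485.3 300.    6.2] 0.97
bin_spring pt [ 410.  -204.3    4.5] 0.35
   reg 0.81 2748 95 193 [483.4 301.5] [103.2 136.1] 86.2
bin_bolt pt [473.1 199.8   4.3] 0.92
   reg 0.86 2769 139 198 [475.8 199.7] [103.8 135.6] 85.2
bin_bearing pt [611.5 189.1   2.6] 0.98
bin_bearing pt [ 545.5 -344.9   10.1] 0.62
   reg 0.65 2698 148 138 [611.3 190.1] [104.  140.2] 85.5
```

```bash
python3 - <<'E'
import cv2
a=cv2.imread('pics/top0.png'); cv2.imwrite('pics/a.png',cv2.resize(a[80:320,40:440],(800,480),interpolation=cv2.INTER_CUBIC))
E
```

```text
(no output)
```

View pics/a.png

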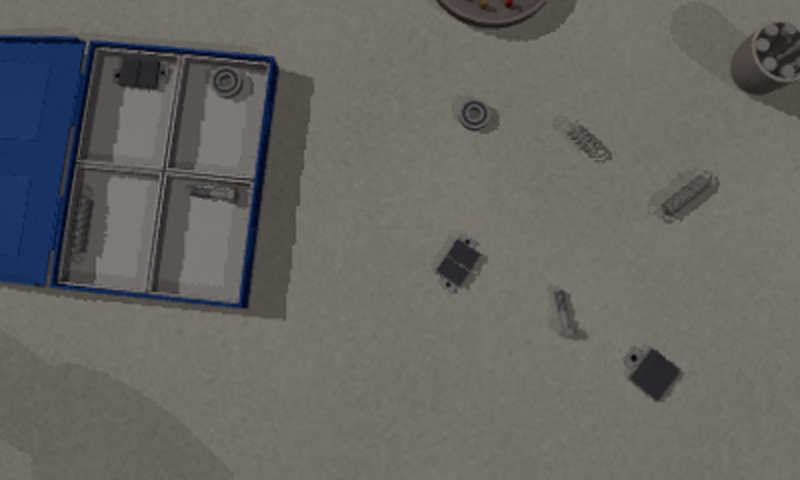

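View pics/scene0.png

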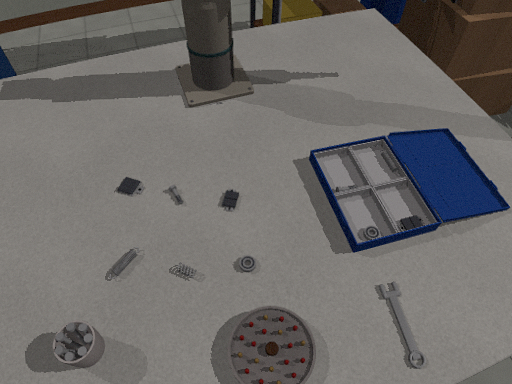

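The top picture shows, in crop pixels, the pad (460,263), bolt (567,313, head lower right), bearing (475,114), hooked spring (687,196), short spring (582,138) and square pad (655,373). The mates sit where the task says they are. Network positions agree, except that the bearing's two readings differ by about 5 mm. I'll move over each part in turn and refine with the wrist camera.

```bash
cat >> h.py <<'E'
def go(x,y,z,yaw):
    s=ctrl.read_state(); M=R.from_euler('xyz',s['tool_rot'])
    T=R.from_euler('xyz',[np.pi,0,np.radians(yaw)])
    print('to',(x,y,z,yaw),'travel',np.round(M.inv().apply(np.array([x,y,z])-s['eef_pos'])/10,2),'ang',np.round((M.inv()*T).as_rotvec(degrees=True),1))
def look(n,h,cam='wrist',png=None):
    im=ctrl.get_image(cam)
    if png: cv2.imwrite(f'pics/{png}.png',im['frame'][...,::-1])
    for d in ctrl.spot_point(cam,n)[:3]: print(n,'pt',np.round(d['at'],1),round(d['confidence'],2))
    for d in ctrl.regions_of(cam,n)[:3]:
        v,u=np.nonzero(d['region'])
        if len(u)<20: continue
        P=ray(im,np.c_[u,v],h)[:,:2].astype(np.float32)
        r=cv2.minAreaRect(P); print('  reg',round(d['confidence'],2),len(u),'px',int(u.mean()),int(v.mean()),'mean',P.mean(0).round(1),np.round(r[0],1),np.round(r[1],1),round(r[2],1))
    return im
E
python3 -c "
from h import *
go(615,-97,170,75)"
```

```text
to (615, -97, 170, 75) travel [-59.07  61.98   2.22] ang [-0.  -0.   0.6]
```

```bash
R='{"hand":0.7,"travel":[-59,62,2.2],"angular":[0,0,0.6]}'; python3 -m creep '[{"hand":0.7,"travel":[-59,62,2.2],"angular":[0,0,0.6]},{"hand":0.7,"travel":[-59,62,2.2],"angular":[0,0,0.6]},{"hand":0.7,"travel":[-59,62,2.2],"angular":[0,0,0.6]},{"hand":0.7,"travel":[-59,62,2.2],"angular":[0,0,0.6]},{"hand":0.7,"travel":[-59,62,2.2],"angular":[0,0,0.6]},{"hand":0.7,"travel":[-59,62,2.2],"angular":[0,0,0.6]},{"hand":0.7,"travel":[-59,62,2.2],"angular":[0,0,0.6]},{"hand":0.7,"travel":[-59,62,2.2],"angular":[0,0,0.6]},{"hand":0.7,"travel":[-59,62,2.2],"angular":[0,0,0.6]},{"hand":0.7,"travel":[-59,62,2.2],"angular":[0,0,0.6]},{"hand":0.7,"travel":[-59,62,2.2],"angular":[0,0,0.6]},{"hand":0.7,"travel":[-59,62,2.2],"angular":[0,0,0.6]},{"hand":0.7,"travel":[-59,62,2.2],"angular":[0,0,0.6]},{"hand":0.7,"travel":[-59,62,2.2],"angular":[0,0,0.6]},{"hand":0.7,"travel":[-59,62,2.2],"angular":[0,0,0.6]},{"hand":0.7,"travel":[-59,62,2.2],"angular":[0,0,0.6]},{"hand":0.7,"travel":[-59,62,2.2],"angular":[0,0,0.6]},{"hand":0.7,"travel":[-59,62,2.2],"angular":[0,0,0.6]},{"hand":0.7,"travel":[-59,62,2.2],"angular":[0,0,0.6]},{"hand":0.7,"travel":[-59,62,2.2],"angular":[0,0,0.6]}]'; python3 - <<'E'
from h import *
im=look('wheel_bearing',11,png='w1'); print(im['origin'],im['orientation'],im['fx'])
look('short_spring',10)
E
```

```text
clock: 3.15
eef_pos: [614.7, -94.7, 169.9]
tool_rot: [-3.14, -0.001, 1.31]
force: [-1.0, 0.8, -0.5]
width: 59.7
wheel_bearing pt [632.4 -98.1  -2.9] 0.71
  reg 0.79 848 px 256 182 mean [628.7 -96.8] [628.7 -96.8] [33.9 35.8] 75.0
[547.96462374 -75.47307191 352.91830542] [ 2.86511454e+00 -1.46021782e-03  1.31010748e+00] 343.8122394444955
short_spring pt [ 605.8 -226.9   10.9] 0.64
  reg 0.8 488 px 130 190 mean [ 604.6 -225.4] [ 604.  -223.6] [41.1 19.6] 47.5
```

View pics/w1.png

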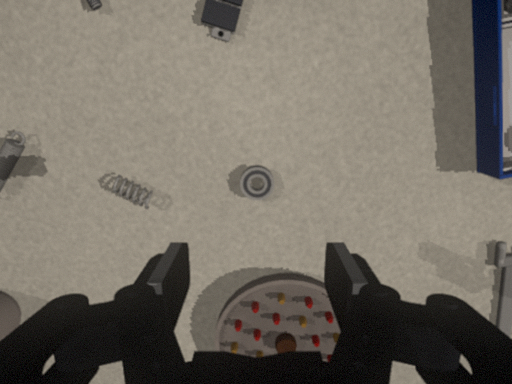

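The wrist picture shows the bearing at (256,182) and the short spring at (135,190). The pincushion edge at (240,270) is clear of the jaws. Top and wrist cameras both put the bearing at about (628.8,-96.7), so I'll pick it there.

```bash
python3 -c "
from h import *
go(628.8,-96.8,60,75);go(628.8,-96.8,2.5,75)"
```

```text
to (628.8, -96.8, 60, 75) travel [ 0.18  1.36 11.05] ang [ 0.  -0.   0.1]
to (628.8, -96.8, 2.5, 75) travel [ 0.18  1.36 16.8 ] ang [ 0.  -0.   0.1]
```

```bash
python3 -m creep '[{"hand":0.7,"travel":[0.18,1.36,5],"angular":[0,0,0]},{"hand":0.7,"travel":[0.18,1.36,9],"angular":[0,0,0]},{"hand":0.7,"travel":[0.18,1.36,12],"angular":[0,0,0]},{"hand":0.7,"travel":[0.18,1.36,14],"angular":[0,0,0]},{"hand":0.7,"travel":[0.18,1.36,15],"angular":[0,0,0]},{"hand":0.7,"travel":[0.18,1.36,16],"angular":[0,0,0]},{"hand":0.7,"travel":[0.18,1.36,16.5],"angular":[0,0,0]},{"hand":0.7,"travel":[0.18,1.36,16.8],"angular":[0,0,0]},{"hand":0.7,"travel":[0.18,1.36,16.8],"angular":[0,0,0]},{"hand":0.7,"travel":[0.18,1.36,16.8],"angular":[0,0,0]}]'; python3 -c "
from h import *
go(628.8,-96.8,2.5,75)"
```

```text
clock: 4.45
eef_pos: [629.5, -96.9, 3.2]
tool_rot: [3.14, -0.001, 1.31]
force: [0.7, 0.5, 0.0]
width: 59.9
to (628.8, -96.8, 2.5, 75) travel [-0.   -0.07  0.07] ang [ 0.1 -0.   0.1]
```

```bash
python3 -m creep '[{"hand":0,"travel":[0,0,0.05],"angular":[0,0,0]},{"hand":0,"travel":[0,0,0.05],"angular":[0,0,0]},{"hand":0,"travel":[0,0,0.05],"angular":[0,0,0]},{"hand":0,"travel":[0,0,0.05],"angular":[0,0,0]},{"hand":0,"travel":[0,0,0.05],"angular":[0,0,0]},{"hand":0,"travel":[0,0,0.05],"angular":[0,0,0]},{"hand":0,"travel":[0,0,0.05],"angular":[0,0,0]},{"hand":0,"travel":[0,0,0.05],"angular":[0,0,0]},{"hand":0,"travel":[0,0,0.05],"angular":[0,0,0]},{"hand":0,"travel":[0,0,0.05],"angular":[0,0,0]}]'; python3 -m creep '[{"hand":0,"travel":[0,0,-1],"angular":[0,0,0]},{"hand":0,"travel":[0,0,-3],"angular":[0,0,0]},{"hand":0,"travel":[0,0,-6],"angular":[0,0,0]},{"hand":0,"travel":[0,0,-10],"angular":[0,0,0]},{"hand":0,"travel":[0,0,-12],"angular":[0,0,0]},{"hand":0,"travel":[0,0,-12],"angular":[0,0,0]},{"hand":0,"travel":[0,0,-12],"angular":[0,0,0]}]'
python3 - <<'E'
from h import *
look('wheel_bearing',11,png='w2')
# bin frame: refine yaw and centres jointly
B=dict(pad=[(619.2,292.4)],spring=[(484.4,300.8)],bolt=[(474.5,199.8)],bearing=[(611.4,189.6)])
go(590,193,120,86)
E
```

```text
clock: 5.45
eef_pos: [629.5, -96.9, 2.7]
tool_rot: [3.14, -0.001, 1.31]
force: [-0.9, -0.3, -0.5]
width: -0.1
clock: 6.15
eef_pos: [629.3, -96.9, 123.5]
tool_rot: [3.139, -0.001, 1.31]
force: [-1.3, -0.6, 0.0]
width: 0.2
wheel_bearing pt [632.2 -98.7  -3. ] 0.68
  reg 0.63 1130 px 254 178 mean [628.8 -96.8] [628.9 -97.1] [34.5 36.2] 75.1
to (590, 193, 120, 86) travel [ 27.01 -11.15   0.17] ang [ -0.1  -0.  -10.9]
```

View pics/w2.png

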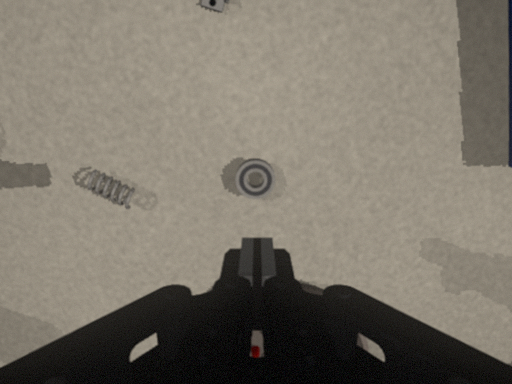

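The fingers shut on nothing, and the bearing hasn't moved. It still measures (628.8,-96.8) and shows at (254,178). I need to check that the cameras and the measured TCP agree.

```bash
python3 - <<'E'
from h import *
s=ctrl.read_state(); print(s['eef_pos'],s['tool_rot'],s['qpos'])
for c in('wrist','top','scene'):
    im=ctrl.get_image(c); cv2.imwrite(f'pics/c_{c}.png',im['frame'][...,::-1])
    M=R.from_euler('xyz',im['orientation']).as_matrix()
    K=np.array([[im['fx'],0,im['cx']],[0,im['fy'],im['cy']],[0,0,1]],float)
    X=np.array([s['eef_pos'],[628.8,-96.8,5.5]]); pc=(X-im['origin'])@M
    print(c,cv2.projectPoints(pc,np.zeros(3),np.zeros(3),K,np.array(im['D']))[0].reshape(-1,2).round(1), im['origin'])
a=cv2.imread('pics/c_top.png')[60:300,130:450]; b=cv2.imread('pics/c_scene.png')[120:384,100:420]
cv2.imwrite('pics/m.png',np.vstack([cv2.resize(a,(400,300)),cv2.resize(b,(400,300))]))
E
```

```text
[628.19179241 -96.72342441 121.53031305] [-3.14043606e+00 -2.35078535e-04  1.31024170e+00] [ 0.06482094  0.68708881  0.07346816  1.62957282 -0.06376219  0.82838282
  1.47509324]
wrist [[254.  224.6]
 [255.1 178.9]] [561.43070335 -77.42886529 304.47258592]
top [[282.6 121.1]
 [276.4 137.2]] [398.84590429 -17.24628813 790.88608236]
scene [[247.2 236.5]
 [247.7 263.2]] [ 937.31229755 -195.56449972  712.44196617]
```

View pics/m.png

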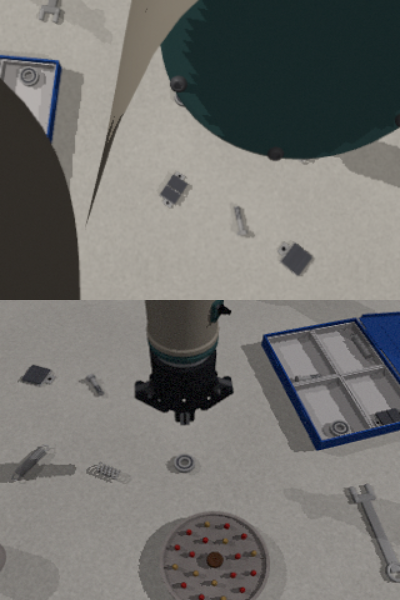

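The fingertips show about 9 px above the projected TCP in the scene view, and about 12 px lower in the wrist view. Both suggest the real tips end short of the reported TCP. I'll measure the tip by triangulation.

```bash
python3 - <<'E'
from h import *
print(ctrl.grip_depth)
a=cv2.imread('pics/c_wrist.png')[200:260,215:295]; b=cv2.imread('pics/c_scene.png')[205:265,207:287]
cv2.imwrite('pics/m2.png',np.hstack([cv2.resize(a,(400,300),interpolation=0),cv2.resize(cv2.convertScaleAbs(b,alpha=2),(400,300),interpolation=0)]))
s=ctrl.read_state();p=s['eef_pos'];T=R.from_euler('xyz',s['tool_rot']).as_matrix()
for c in('wrist','scene'):
    im=ctrl.get_image(c); M=R.from_euler('xyz',im['orientation']).as_matrix()
    K=np.array([[im['fx'],0,im['cx']],[0,im['fy'],im['cy']],[0,0,1]],float)
    for sy in (-11,11):
        X=np.array([p+T@[0,sy,-d] for d in(0,5,10,15,20,25)]);pc=(X-im['origin'])@M
        print(c,sy,cv2.projectPoints(pc,np.zeros(3),np.zeros(3),K,np.array(im['D']))[0].reshape(-1,2).round(1).tolist())
E
```

```text
18.700000000000003
wrist -11 [[254.0, 206.2], [253.9, 209.0], [253.8, 211.9], [253.8, 215.0], [253.7, 218.3], [253.6, 221.8]]
wrist 11 [[254.0, 242.5], [254.0, 246.1], [253.9, 250.0], [253.8, 254.0], [253.8, 258.2], [253.7, 262.6]]
scene -11 [[246.8, 231.5], [246.8, 230.1], [246.7, 228.8], [246.7, 227.4], [246.7, 226.0], [246.6, 224.6]]
scene 11 [[247.6, 241.9], [247.5, 240.6], [247.5, 239.3], [247.5, 238.0], [247.5, 236.6], [247.4, 235.3]]
```

View pics/m2.png

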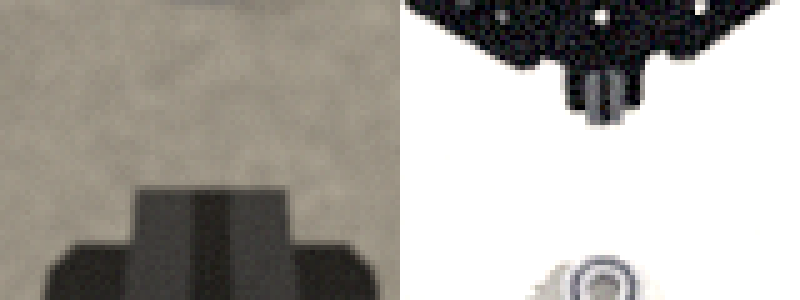

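```bash
python3 -m creep '[{"hand":0,"travel":[0,-3,3],"angular":[0,0,0]},{"hand":0,"travel":[0,-6,6],"angular":[0,0,0]},{"hand":0,"travel":[0,-6,9],"angular":[0,0,0]},{"hand":0,"travel":[0,-6,10.5],"angular":[0,0,0]},{"hand":0,"travel":[0,-6,11.3],"angular":[0,0,0]},{"hand":0,"travel":[0,-6,11.7],"angular":[0,0,0]},{"hand":0,"travel":[0,-6,11.7],"angular":[0,0,0]},{"hand":0,"travel":[0,-6,11.7],"angular":[0,0,0]}]'
python3 - <<'E'
from h import *
s=ctrl.read_state();p=s['eef_pos'];print(p);T=R.from_euler('xyz',s['tool_rot']).as_matrix()
o=[]
for c,w in(('wrist',(130,290,176,336)),('scene',(170,250,200,280))):
    im=ctrl.get_image(c); M=R.from_euler('xyz',im['orientation']).as_matrix()
    K=np.array([[im['fx'],0,im['cx']],[0,im['fy'],im['cy']],[0,0,1]],float)
    for sy in (-11,11):
        X=np.array([p+T@[0,sy,-d] for d in(0,10,20,30,40)]);pc=(X-im['origin'])@M
        print(c,sy,cv2.projectPoints(pc,np.zeros(3),np.zeros(3),K,np.array(im['D']))[0].reshape(-1,2).round(1).tolist())
    f=im['frame'][w[0]:w[1],w[2]:w[3],::-1]; o.append(cv2.resize(cv2.convertScaleAbs(f,alpha=1.8),(400,400),interpolation=0))
cv2.imwrite('pics/m3.png',np.hstack(o))
E
```

```text
clock: 7.35
eef_pos: [572.1, -81.6, 5.9]
tool_rot: [3.139, -0.001, 1.31]
force: [-0.4, -0.4, 0.2]
width: 0.2
[572.10708242 -81.64439843   5.87696821]
wrist -11 [[254.0, 206.2], [253.9, 211.9], [253.7, 218.3], [253.5, 225.5], [253.3, 233.5]]
wrist 11 [[254.1, 242.5], [253.9, 250.0], [253.8, 258.2], [253.6, 267.3], [253.4, 277.6]]
scene -11 [[245.7, 234.3], [245.6, 232.1], [245.5, 229.8], [245.5, 227.5], [245.4, 225.1]]
scene 11 [[246.3, 243.1], [246.2, 240.9], [246.2, 238.7], [246.1, 236.5], [246.1, 234.1]]
```

View pics/m3.png

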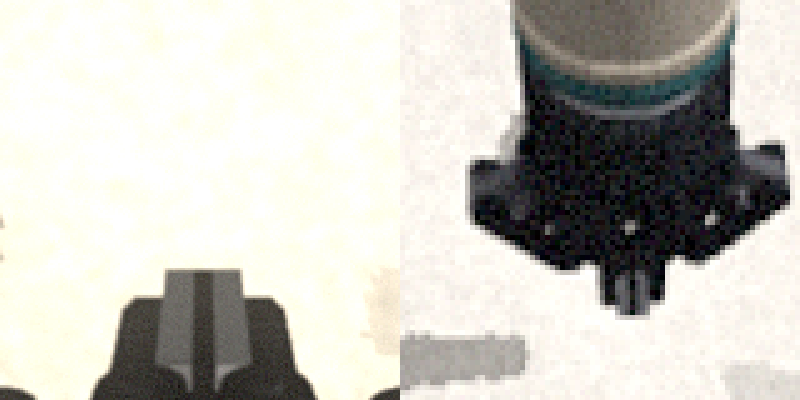

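In the wrist crop the tip edge is at row 238, and in the scene crop at row 233. Seen from opposite sides, both put the real fingertips about 45 mm above the reported TCP. That explains the miss. I'll check by feeling down for the table with shut fingers on bare board.

```bash
python3 -m creep '[{"hand":0,"travel":[0,0,1],"angular":[0,0,0]},{"hand":0,"travel":[0,0,2],"angular":[0,0,0]},{"hand":0,"travel":[0,0,2.5],"angular":[0,0,0]},{"hand":0,"travel":[0,0,3],"angular":[0,0,0]},{"hand":0,"travel":[0,0,3],"angular":[0,0,0]},{"hand":0,"travel":[0,0,3],"angular":[0,0,0]}]';python3 -m creep '[{"hand":0,"travel":[0,0,0.3],"angular":[0,0,0]},{"hand":0,"travel":[0,0,0.6],"angular":[0,0,0]},{"hand":0,"travel":[0,0,0.6],"angular":[0,0,0]},{"hand":0,"travel":[0,0,0.6],"angular":[0,0,0]}]'
python3 - <<'E'
from h import *
s=ctrl.read_state();p=s['eef_pos'];print(p,s['force']);T=R.from_euler('xyz',s['tool_rot']).as_matrix()
o=[]
for c,w in(('wrist',(130,290,176,336)),('scene',(170,250,200,280))):
    im=ctrl.get_image(c)
    f=im['frame'][w[0]:w[1],w[2]:w[3],::-1]; o.append(cv2.resize(cv2.convertScaleAbs(f,alpha=1.8),(400,400),interpolation=0))
cv2.imwrite('pics/m4.png',np.hstack(o))
E
```

```text
clock: 8.05
eef_pos: [571.8, -81.6, -24.3]
tool_rot: [3.14, -0.001, 1.31]
force: [0.2, -0.5, 0.6]
width: -0.2
clock: 8.45
eef_pos: [571.8, -81.6, -30.4]
tool_rot: [3.14, -0.0, 1.31]
force: [-0.1, -0.3, 0.5]
width: -0.3
[571.78334642 -81.58202408 -30.35298168] [-0.07393163 -0.33803437  0.50198282]
```

View pics/m4.png

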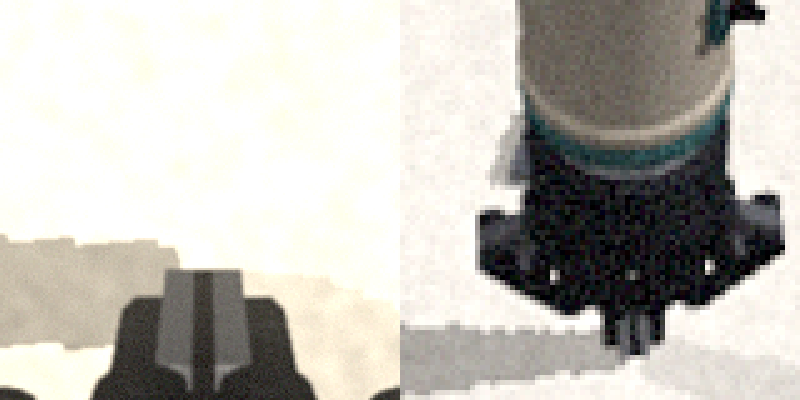

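The reported z is -30 and there's still no contact. The shadow nearly meets the tip at crop (630,350), so the TCP offset is real. I'll feel down in 2–3 mm steps.

```bash
for i in 1; do python3 -m creep '[{"hand":0,"travel":[0,0,0.3],"angular":[0,0,0]},{"hand":0,"travel":[0,0,0.3],"angular":[0,0,0]}]'; python3 -m creep '[{"hand":0,"travel":[0,0,0.25],"angular":[0,0,0]},{"hand":0,"travel":[0,0,0.25],"angular":[0,0,0]}]'; python3 -m creep '[{"hand":0,"travel":[0,0,0.2],"angular":[0,0,0]},{"hand":0,"travel":[0,0,0.2],"angular":[0,0,0]}]'; done
```

```text
clock: 8.75
eef_pos: [571.7, -81.6, -33.5]
tool_rot: [3.14, -0.001, 1.31]
force: [0.3, 0.1, 0.3]
width: 0.4
clock: 8.95
eef_pos: [571.4, -81.5, -36.4]
tool_rot: [3.141, -0.0, 1.31]
force: [-0.0, -0.1, -0.2]
width: -0.1
clock: 9.15
eef_pos: [571.2, -81.5, -38.7]
tool_rot: [3.141, -0.0, 1.31]
force: [0.1, -1.0, -0.9]
width: 0.4
```

```bash
python3 -m creep '[{"hand":0,"travel":[0,0,0.2],"angular":[0,0,0]},{"hand":0,"travel":[0,0,0.2],"angular":[0,0,0]}]'; python3 -m creep '[{"hand":0,"travel":[0,0,0.15],"angular":[0,0,0]},{"hand":0,"travel":[0,0,0.15],"angular":[0,0,0]}]'
```

```text
clock: 9.35
eef_pos: [571.4, -81.5, -39.0]
tool_rot: [3.141, -0.001, 1.31]
force: [-2.6, 0.9, 15.0]
width: 0.1
clock: 9.55
eef_pos: [571.4, -81.5, -39.0]
tool_rot: [3.141, -0.001, 1.31]
force: [-2.0, 1.0, 13.5]
width: -0.2
```

```bash
python3 -m creep '[{"hand":0,"travel":[0,0,0.15],"angular":[0,0,0]},{"hand":0,"travel":[0,0,0.15],"angular":[0,0,0]}]'
```

```text
clock: 9.75
eef_pos: [571.4, -81.5, -39.0]
tool_rot: [3.14, -0.001, 1.31]
force: [-3.5, 0.1, 12.7]
width: 0.0
```

Contact is at a reported z of -39 with 13–15 N, so tip height equals reported z plus 39. The sideways agreement is good. I'll build that into the helper and pick again.

```bash
sed -i 's/^def go(x,y,z,yaw):/def go(x,y,z,yaw):  # z = height of real finger tips; reported TCP reads 39 low\n    z=z-39/' h.py; python3 -c "
from h import *
go(628.8,-96.8,60,75);go(628.8,-96.8,2.5,75)"
```

```text
to (628.8, -96.8, 21, 75) travel [ 0.01  5.95 -5.99] ang [ 0.1 -0.1  0. ]
to (628.8, -96.8, -36.5, 75) travel [ 0.    5.94 -0.24] ang [ 0.1 -0.1  0. ]
```

```bash
python3 -m creep '[{"hand":0.7,"travel":[0,0,-4],"angular":[0,0,0]},{"hand":0.7,"travel":[0,1,-6],"angular":[0,0,0]},{"hand":0.7,"travel":[0,4,-6],"angular":[0,0,0]},{"hand":0.7,"travel":[0,5.94,-6],"angular":[0,0,0]},{"hand":0.7,"travel":[0,5.94,-6],"angular":[0,0,0]},{"hand":0.7,"travel":[0,5.94,-5],"angular":[0,0,0]},{"hand":0.7,"travel":[0,5.94,-3],"angular":[0,0,0]},{"hand":0.7,"travel":[0,5.94,-2],"angular":[0,0,0]},{"hand":0.7,"travel":[0,5.94,-1],"angular":[0,0,0]},{"hand":0.7,"travel":[0,5.94,-0.5],"angular":[0,0,0]},{"hand":0.7,"travel":[0,5.94,-0.25],"angular":[0,0,0]},{"hand":0.7,"travel":[0,5.94,-0.25],"angular":[0,0,0]},{"hand":0.7,"travel":[0,5.94,-0.25],"angular":[0,0,0]},{"hand":0,"travel":[0,5.94,-0.25],"angular":[0,0,0]},{"hand":0,"travel":[0,5.94,-0.25],"angular":[0,0,0]},{"hand":0,"travel":[0,5.94,-0.25],"angular":[0,0,0]},{"hand":0,"travel":[0,5.94,-0.25],"angular":[0,0,0]},{"hand":0,"travel":[0,5.94,-0.25],"angular":[0,0,0]},{"hand":0,"travel":[0,5.94,-0.25],"angular":[0,0,0]},{"hand":0,"travel":[0,5.94,-0.25],"angular":[0,0,0]}]'
```

```text
clock: 11.75
eef_pos: [629.2, -96.9, -35.5]
tool_rot: [3.139, -0.001, 1.31]
force: [-1.2, 0.6, 5.5]
width: 31.2
```

```bash
python3 - <<'E'
from h import *
im=look('wheel_bearing',11); s=ctrl.read_state(); print(s['eef_pos'],s['width'],s['force'])
sc=look('wheel_bearing',11,'scene')
o=[cv2.resize(cv2.convertScaleAbs(f,alpha=2),(400,400),interpolation=0) for f in(im['frame'][180:280,206:306,::-1],sc['frame'][225:295,212:282,::-1])]
cv2.imwrite('pics/m5.png',np.hstack(o))
E
```

```text
wheel_bearing pt [632.6 -97.1  -2.3] 0.91
  reg 0.65 4683 px 256 259 mean [628.3 -95.3] [628.8 -95.4] [32. 39.] 75.0
[629.25608725 -96.95927071 -35.45675479] 31.603019586911238 [-1.13460566  0.36310795  4.79245762]
wheel_bearing pt [633.7 -94.7  -1.9] 0.74
  reg 0.53 183 px 248 263 mean [631.2 -96.4] [630.8 -96.8] [29.5 36.6] 70.6
```

View pics/m5.png

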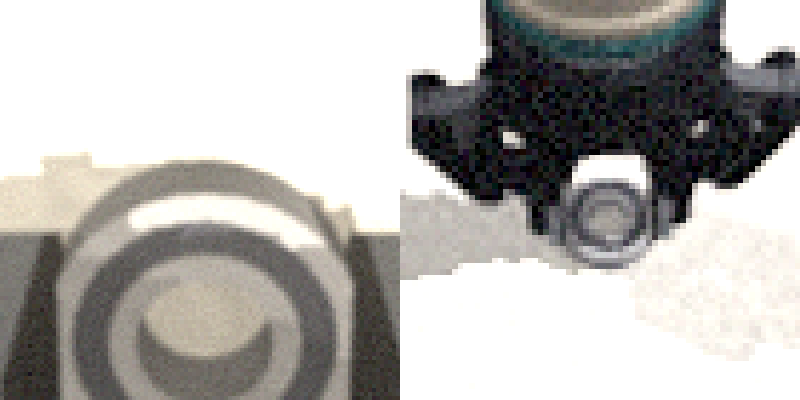

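The bearing sits flat and centred between the pads, so I'll lift it and carry it to its bin.

```bash
python3 -m creep '[{"hand":0,"travel":[0,0,-0.5],"angular":[0,0,0]},{"hand":0,"travel":[0,0,-1.5],"angular":[0,0,0]},{"hand":0,"travel":[0,0,-4],"angular":[0,0,0]},{"hand":0,"travel":[0,0,-8],"angular":[0,0,0]},{"hand":0,"travel":[0,0,-10],"angular":[0,0,0]},{"hand":0,"travel":[0,0,-10],"angular":[0,0,0]}]'; python3 -c "
from h import *
go(591.5,191,103,86)"
```

```text
clock: 12.65
eef_pos: [632.0, -97.5, 68.8]
tool_rot: [3.132, -0.002, 1.31]
force: [0.4, 0.2, -0.3]
width: 32.1
to (591.5, 191, 64, 86) travel [ 26.82 -11.37   0.42] ang [  0.6  -0.1 -11. ]
```

```bash
python3 -m creep '[{"hand":0,"travel":[1,-0.4,0],"angular":[0,0,0]},{"hand":0,"travel":[3,-1.3,0],"angular":[0,0,-1]},{"hand":0,"travel":[6,-2.5,0],"angular":[0,0,-2]},{"hand":0,"travel":[9,-3.8,0],"angular":[0,0,-4]},{"hand":0,"travel":[12,-5.1,0],"angular":[0,0,-5]},{"hand":0,"travel":[15,-6.4,0],"angular":[0,0,-6]},{"hand":0,"travel":[18,-7.6,0],"angular":[0,0,-7]},{"hand":0,"travel":[21,-8.9,0],"angular":[0,0,-9]},{"hand":0,"travel":[24,-10.2,0],"angular":[0.3,0,-10]},{"hand":0,"travel":[26,-11,0.2],"angular":[0.5,0,-11]},{"hand":0,"travel":[26.8,-11.4,0.4],"angular":[0.6,0,-11]},{"hand":0,"travel":[26.8,-11.4,0.4],"angular":[0.6,0,-11]},{"hand":0,"travel":[26.8,-11.4,0.4],"angular":[0.6,0,-11]},{"hand":0,"travel":[26.8,-11.4,0.4],"angular":[0.6,0,-11]}]'
python3 - <<'E'
from h import *
im=look('bin_bearing',28,png='w6'); look('bin_bolt',28)
look('wheel_bearing',78)
go(591.5,191,30,86); go(591.5,191,11,86)
E
```

```text
clock: 14.05
eef_pos: [591.4, 188.5, 64.1]
tool_rot: [-3.141, 0.0, 1.499]
force: [1.1, -1.2, 0.3]
width: 31.5
bin_bearing pt [612.6 191.5   2. ] 0.72
  reg 0.74 18170 px 257 197 mean [587.6 191.1] [610.8 189.3] [101.  137.3] 85.9
bin_bolt pt [475.5 197.5   9.5] 0.69
  reg 0.97 21683 px 256 63 mean [503.7 197.3] [505.6 197.1] [100.6  75. ] 86.0
wheel_bearing pt [593.6 186.3  97.9] 0.64
  reg 0.83 4694 px 256 259 mean [607.1 190.5] [607.6 190.6] [39.8 48.5] 84.7
  reg 0.25 18155 px 255 197 mean [572.8 192.4] [590.5 191.2] [ 78.3 106.2] 86.1
to (591.5, 191, -9, 86) travel [0.02 0.03 7.33] ang [-0.  -0.1  0. ]
to (591.5, 191, -28, 86) travel [0.02 0.03 9.23] ang [-0.  -0.1  0. ]
```

View pics/w6.png

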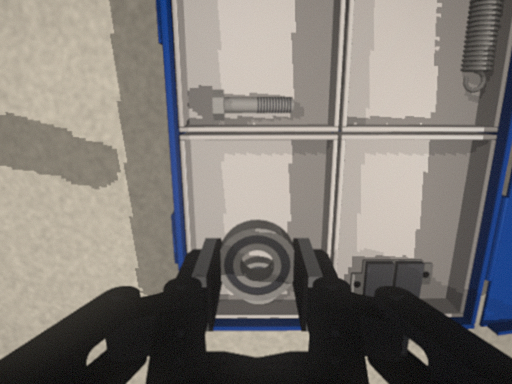

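The wrist picture shows the bearing held flat at (258,262) over its own bin. The bin centre measures (611,189.5) with yaw -4°, as before. I'll lower it.

```bash
python3 -m creep '[{"hand":0,"travel":[0,0,2],"angular":[0,0,0]},{"hand":0,"travel":[0,0,5],"angular":[0,0,0]},{"hand":0,"travel":[0,0,7],"angular":[0,0,0]},{"hand":0,"travel":[0,0,8],"angular":[0,0,0]},{"hand":0,"travel":[0,0,8.7],"angular":[0,0,0]},{"hand":0,"travel":[0,0,9],"angular":[0,0,0]},{"hand":0,"travel":[0,0,9.2],"angular":[0,0,0]},{"hand":0,"travel":[0,0,9.2],"angular":[0,0,0]},{"hand":0,"travel":[0,0,9.2],"angular":[0,0,0]}]'
```

```text
clock: 15.4
eef_pos: [591.7, 191.0, -27.0]
tool_rot: [3.141, -0.002, 1.501]
force: [-0.5, -0.5, -0.3]
width: 31.3
```

```bash
python3 -m creep '[{"hand":0,"travel":[0,0,0.15],"angular":[0,0,0]},{"hand":0,"travel":[0,0,0.15],"angular":[0,0,0]},{"hand":0,"travel":[0,0,0.15],"angular":[0,0,0]}]'; python3 -m creep '[{"hand":0.6,"travel":[0,0,0],"angular":[0,0,0]},{"hand":0.6,"travel":[0,0,0],"angular":[0,0,0]},{"hand":0.6,"travel":[0,0,0],"angular":[0,0,0]},{"hand":0.6,"travel":[0,0,0],"angular":[0,0,0]},{"hand":0.6,"travel":[0,0,0],"angular":[0,0,0]},{"hand":0.6,"travel":[0,0,-2],"angular":[0,0,0]},{"hand":0.6,"travel":[0,0,-5],"angular":[0,0,0]},{"hand":0.6,"travel":[0,0,-9],"angular":[0,0,0]},{"hand":0.6,"travel":[0,0,-12],"angular":[0,0,0]},{"hand":0.6,"travel":[0,0,-12],"angular":[0,0,0]},{"hand":0.6,"travel":[0,0,-12],"angular":[0,0,0]}]'; python3 - <<'E'
from h import *
look('wheel_bearing',18)
go(445,-90,160,58)
E
```

```text
clock: 15.7
eef_pos: [591.8, 191.1, -28.3]
tool_rot: [3.141, -0.002, 1.501]
force: [-0.8, 0.2, -0.7]
width: 31.6
clock: 16.8
eef_pos: [591.9, 191.0, 92.3]
tool_rot: [3.14, -0.002, 1.502]
force: [-0.0, 0.6, -0.7]
width: 50.9
wheel_bearing pt [594.1 190.8   6.6] 0.82
  reg 0.78 1465 px 255 189 mean [591.7 192.1] [591.7 192.4] [35.2 35.6] 61.6
to (445, -90, 121, 58) travel [-28.99 -12.57  -3.08] ang [-0.1 -0.  28. ]
```

The bearing lies in its bin at (591.7,192). Next I'll hover over the pad.

```bash
python3 -m creep '[{"hand":0.7,"travel":[-3,-1.2,-1],"angular":[0,0,3]},{"hand":0.7,"travel":[-7,-3,-3],"angular":[0,0,8]},{"hand":0.7,"travel":[-11,-4.7,-3],"angular":[0,0,14]},{"hand":0.7,"travel":[-15,-6.5,-3],"angular":[0,0,20]},{"hand":0.7,"travel":[-19,-8.2,-3],"angular":[0,0,25]},{"hand":0.7,"travel":[-23,-10,-3],"angular":[0,0,28]},{"hand":0.7,"travel":[-27,-11.7,-3],"angular":[0,0,28]},{"hand":0.7,"travel":[-29,-12.6,-3],"angular":[0,0,28]},{"hand":0.7,"travel":[-29,-12.6,-3],"angular":[0,0,28]},{"hand":0.7,"travel":[-29,-12.6,-3],"angular":[0,0,28]},{"hand":0.7,"travel":[-29,-12.6,-3],"angular":[0,0,28]},{"hand":0.7,"travel":[-29,-12.6,-3],"angular":[0,0,28]}]'; python3 - <<'E'
from h import *
im=look('brake_pad',9); im=look('hex_bolt',7,png='w7')
go(457.2,-82,60,57.6);go(457.2,-82,2.5,57.6)
E
```

```text
clock: 18.15
eef_pos: [445.3, -88.8, 119.9]
tool_rot: [-3.139, -0.0, 1.015]
force: [0.1, -0.8, 0.5]
width: 60.0
brake_pad pt [460.5 -83.6   3.4] 0.72
  reg 0.8 2195 px 268 185 mean [456.2 -81.3] [456.8 -80.9] [32.6 61. ] 57.9
  reg 0.61 779 px 123 205 mean [ 403.1 -201.8] [ 406.4 -203.2] [52.2 19.9] 9.9
hex_bolt pt [ 406.  -204.5    1.7] 0.72
  reg 0.78 711 px 124 205 mean [ 403.4 -202.8] [ 406.4 -203.6] [52.1 19.3] 10.4
to (457.2, -82, 21, 57.6) travel [1.31 0.65 9.92] ang [-0.1  0.   0.5]
to (457.2, -82, -36.5, 57.6) travel [ 1.31  0.66 15.67] ang [-0.1  0.   0.5]
```

View pics/w7.png

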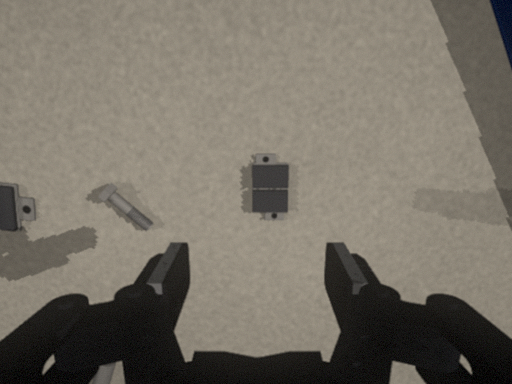

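The pad at (268,187) is aligned with the jaws, lining up, and measures (457,-81.3). The bolt at (124,205) has its head at upper left. I'll grasp the pad.

```bash
python3 -m creep '[{"hand":0.7,"travel":[1.35,0.65,4],"angular":[0,0,0.5]},{"hand":0.7,"travel":[1.35,0.65,8],"angular":[0,0,0.5]},{"hand":0.7,"travel":[1.35,0.65,11],"angular":[0,0,0.5]},{"hand":0.7,"travel":[1.35,0.65,13],"angular":[0,0,0.5]},{"hand":0.7,"travel":[1.35,0.65,14.5],"angular":[0,0,0.5]},{"hand":0.7,"travel":[1.35,0.65,15.3],"angular":[0,0,0.5]},{"hand":0.7,"travel":[1.35,0.65,15.7],"angular":[0,0,0.5]},{"hand":0.7,"travel":[1.35,0.65,15.7],"angular":[0,0,0.5]},{"hand":0.7,"travel":[1.35,0.65,15.7],"angular":[0,0,0.5]},{"hand":0,"travel":[1.35,0.65,15.7],"angular":[0,0,0.5]},{"hand":0,"travel":[1.35,0.65,15.7],"angular":[0,0,0.5]},{"hand":0,"travel":[1.35,0.65,15.7],"angular":[0,0,0.5]},{"hand":0,"travel":[1.35,0.65,15.7],"angular":[0,0,0.5]},{"hand":0,"travel":[1.35,0.65,15.7],"angular":[0,0,0.5]},{"hand":0,"travel":[1.35,0.65,15.7],"angular":[0,0,0.5]},{"hand":0,"travel":[1.35,0.65,15.7],"angular":[0,0,0.5]}]'; python3 -m creep '[{"hand":0,"travel":[0,0,-0.5],"angular":[0,0,0]},{"hand":0,"travel":[0,0,-1.5],"angular":[0,0,0]},{"hand":0,"travel":[0,0,-1.5],"angular":[0,0,0]}]'; python3 -c "
from h import *
look('brake_pad',24)
go(457,-81,90,58)
go(600,293.5,100,86)"
```

```text
clock: 20.05
eef_pos: [457.6, -81.7, -35.9]
tool_rot: [-3.141, -0.001, 1.004]
force: [-0.8, 0.6, 6.1]
width: 29.3
clock: 20.35
eef_pos: [458.5, -82.0, -19.6]
tool_rot: [3.141, -0.001, 1.005]
force: [0.4, -0.4, 0.3]
width: 29.5
brake_pad pt [461.  -84.   16.7] 0.57
  reg 0.85 7722 px 255 255 mean [457.5 -80.1] [458.8 -80.6] [31.9 60.9] 57.8
to (457, -81, 51, 58) travel [ 0.01 -0.11 -7.17] ang [-0.  -0.1 -0.4]
to (600, 293.5, 61, 86) travel [39.29 -8.12 -8.13] ang [ -0.   -0.1 -28.4]
```

The pad is held flat, so I'll carry it to its bin.

```bash
python3 -m creep '[{"hand":0,"travel":[0,0,-2],"angular":[0,0,0]},{"hand":0,"travel":[0.5,0,-5],"angular":[0,0,0]},{"hand":0,"travel":[2,-0.4,-8],"angular":[0,0,0]},{"hand":0,"travel":[5,-1,-8],"angular":[0,0,-3]},{"hand":0,"travel":[8,-1.7,-8],"angular":[0,0,-5]},{"hand":0,"travel":[11,-2.3,-8],"angular":[0,0,-7]},{"hand":0,"travel":[14,-2.9,-8],"angular":[0,0,-10]},{"hand":0,"travel":[17,-3.5,-8],"angular":[0,0,-12]},{"hand":0,"travel":[20,-4.1,-8],"angular":[0,0,-14]},{"hand":0,"travel":[23,-4.8,-8],"angular":[0,0,-17]},{"hand":0,"travel":[26,-5.4,-8],"angular":[0,0,-19]},{"hand":0,"travel":[29,-6,-8],"angular":[0,0,-22]},{"hand":0,"travel":[32,-6.6,-8],"angular":[0,0,-24]},{"hand":0,"travel":[35,-7.2,-8],"angular":[0,0,-26]},{"hand":0,"travel":[38,-7.9,-8],"angular":[0,0,-28.4]},{"hand":0,"travel":[39.3,-8.1,-8.1],"angular":[0,0,-28.4]},{"hand":0,"travel":[39.3,-8.1,-8.1],"angular":[0,0,-28.4]},{"hand":0,"travel":[39.3,-8.1,-8.1],"angular":[0,0,-28.4]},{"hand":0,"travel":[39.3,-8.1,-8.1],"angular":[0,0,-28.4]}]'
python3 -c "
from h import *
look('bin_pad',28)
look('brake_pad',78)
go(601,293.5,10.1,86)"
```

```text
clock: 22.4
eef_pos: [599.8, 291.3, 60.4]
tool_rot: [-3.141, 0.001, 1.498]
force: [0.1, 0.0, -0.9]
width: 29.8
  reg 0.9 15015 px 256 183 mean [585.3 293.8] [618.4 291.3] [100.4 136.8] 86.0
brake_pad pt [603.1 288.6  96.1] 0.85
brake_pad pt [596.  189.7   6.2] 0.6
  reg 0.94 7917 px 256 255 mean [612.1 292.5] [613.2 292.8] [39.1 72.1] 85.5
to (601, 293.5, -28.9, 86) travel [0.05 0.07 8.97] ang [-0.  -0.1 -0.1]
```

```bash
python3 -m creep '[{"hand":0,"travel":[0,0.07,2],"angular":[0,0,0]},{"hand":0,"travel":[0,0.07,5],"angular":[0,0,0]},{"hand":0,"travel":[0,0.07,7],"angular":[0,0,0]},{"hand":0,"travel":[0,0.07,8],"angular":[0,0,0]},{"hand":0,"travel":[0,0.07,8.5],"angular":[0,0,0]},{"hand":0,"travel":[0,0.07,8.8],"angular":[0,0,0]},{"hand":0,"travel":[0,0.07,9],"angular":[0,0,0]},{"hand":0,"travel":[0,0.07,9],"angular":[0,0,0]},{"hand":0,"travel":[0,0.07,9.05],"angular":[0,0,0]},{"hand":0,"travel":[0,0.07,9.05],"angular":[0,0,0]}]'; python3 -m creep '[{"hand":0,"travel":[0,0,0.03],"angular":[0,0,0]},{"hand":0,"travel":[0,0,0.03],"angular":[0,0,0]}]'
```

```text
clock: 23.7
eef_pos: [601.5, 293.3, -28.8]
tool_rot: [3.14, -0.002, 1.5]
force: [0.3, -0.0, 2.5]
width: 29.4
clock: 23.9
eef_pos: [601.8, 293.4, -28.8]
tool_rot: [3.14, -0.002, 1.5]
force: [-0.3, -0.4, 1.6]
width: 30.0
```

Now it's in contact with the floor, so I'll release, rise and go on to the spring.

```bash
python3 -m creep '[{"hand":0.52,"travel":[0,0,0],"angular":[0,0,0]},{"hand":0.52,"travel":[0,0,0],"angular":[0,0,0]},{"hand":0.52,"travel":[0,0,0],"angular":[0,0,0]},{"hand":0.52,"travel":[0,0,0],"angular":[0,0,0]},{"hand":0.52,"travel":[0,0,0],"angular":[0,0,0]},{"hand":0.52,"travel":[0,0,-2],"angular":[0,0,0]},{"hand":0.52,"travel":[0,0,-5],"angular":[0,0,0]},{"hand":0.52,"travel":[0,0,-9],"angular":[0,0,0]},{"hand":0.52,"travel":[0,0,-12],"angular":[0,0,0]},{"hand":0.52,"travel":[0,0,-12],"angular":[0,0,0]},{"hand":0.52,"travel":[0,0,-12],"angular":[0,0,0]}]'; python3 - <<'E'
from h import *
look('brake_pad',16)
go(530,-335,170,37)
E
```

```text
clock: 25.0
eef_pos: [601.8, 293.5, 91.9]
tool_rot: [3.139, -0.003, 1.5]
force: [-0.6, 1.2, -0.8]
width: 44.7
brake_pad pt [602.4 291.5   7.3] 0.64
  reg 0.86 2742 px 255 188 mean [601.7 294.7] [602. 295.] [31.9 61.2] 85.0
to (530, -335, 131, 37) travel [-63.13  -2.58  -4.19] ang [-0.1 -0.  48.9]
```

```bash
python3 -m creep '[{"hand":0.5,"travel":[-4,0,-3],"angular":[0,0,3]},{"hand":0.5,"travel":[-8,0,-4],"angular":[0,0,6]},{"hand":0.5,"travel":[-13,-0.5,-4],"angular":[0,0,10]},{"hand":0.5,"travel":[-18,-0.7,-4],"angular":[0,0,14]},{"hand":0.5,"travel":[-23,-1,-4],"angular":[0,0,18]},{"hand":0.5,"travel":[-28,-1.2,-4],"angular":[0,0,22]},{"hand":0.5,"travel":[-33,-1.4,-4],"angular":[0,0,26]},{"hand":0.5,"travel":[-38,-1.6,-4],"angular":[0,0,30]},{"hand":0.5,"travel":[-43,-1.8,-4],"angular":[0,0,34]},{"hand":0.5,"travel":[-48,-2,-4],"angular":[0,0,38]},{"hand":0.5,"travel":[-53,-2.2,-4],"angular":[0,0,42]},{"hand":0.5,"travel":[-58,-2.4,-4],"angular":[0,0,46]},{"hand":0.5,"travel":[-62,-2.6,-4.2],"angular":[0,0,49]},{"hand":0.5,"travel":[-63,-2.6,-4.2],"angular":[0,0,49]},{"hand":0.5,"travel":[-63,-2.6,-4.2],"angular":[0,0,49]},{"hand":0.5,"travel":[-63,-2.6,-4.2],"angular":[0,0,49]},{"hand":0.5,"travel":[-63,-2.6,-4.2],"angular":[0,0,49]},{"hand":0.5,"travel":[-63,-2.6,-4.2],"angular":[0,0,49]}]'; python3 - <<'E'
from h import *
look('hook_spring',9,png='w8')
go(545,-344.5,2.5,37)
E
```

```text
clock: 26.95
eef_pos: [530.7, -331.4, 130.8]
tool_rot: [-3.139, -0.001, 0.648]
force: [0.4, 0.6, 0.2]
width: 42.7
hook_spring pt [ 542.4 -345.4    6.4] 0.95
  reg 0.7 1546 px 258 197 mean [ 544.4 -344.6] [ 544.4 -344.9] [19.5 85.6] 37.7
to (545, -344.5, -36.5, 37) travel [ 0.44  1.85 16.77] ang [-0.1 -0.   0. ]
```

View pics/w8.png

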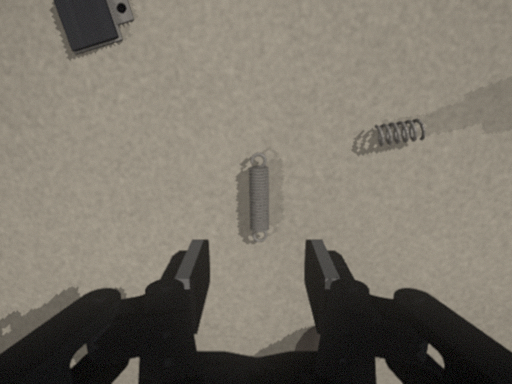

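The hooked spring at (258,199) is aligned with the jaws and measures (544.4,-344.7). The square pad and short spring are clear. I'll grasp it.

```bash
python3 -m creep '[{"hand":0.5,"travel":[0.4,1.85,4],"angular":[0,0,0]},{"hand":0.5,"travel":[0.4,1.85,8],"angular":[0,0,0]},{"hand":0.5,"travel":[0.4,1.85,11],"angular":[0,0,0]},{"hand":0.5,"travel":[0.4,1.85,13.5],"angular":[0,0,0]},{"hand":0.5,"travel":[0.4,1.85,15],"angular":[0,0,0]},{"hand":0.5,"travel":[0.4,1.85,16.2],"angular":[0,0,0]},{"hand":0.5,"travel":[0.4,1.85,16.7],"angular":[0,0,0]},{"hand":0.5,"travel":[0.4,1.85,16.7],"angular":[0,0,0]},{"hand":0.5,"travel":[0.4,1.85,16.7],"angular":[0,0,0]},{"hand":0,"travel":[0.4,1.85,16.7],"angular":[0,0,0]},{"hand":0,"travel":[0.4,1.85,16.7],"angular":[0,0,0]},{"hand":0,"travel":[0.4,1.85,16.7],"angular":[0,0,0]},{"hand":0,"travel":[0.4,1.85,16.7],"angular":[0,0,0]},{"hand":0,"travel":[0.4,1.85,16.7],"angular":[0,0,0]},{"hand":0,"travel":[0.4,1.85,16.7],"angular":[0,0,0]}]'; python3 -m creep '[{"hand":0,"travel":[0,0,-0.5],"angular":[0,0,0]},{"hand":0,"travel":[0,0,-1.5],"angular":[0,0,0]},{"hand":0,"travel":[0,0,-1.5],"angular":[0,0,0]}]'; python3 -c "
from h import *
look('hook_spring',24)
go(545,-345,100,37)
go(483.2,289,100,86)"
```

```text
clock: 28.6
eef_pos: [545.2, -345.2, -34.7]
tool_rot: [-3.141, -0.001, 0.646]
force: [-0.0, 0.9, 6.3]
width: 15.8
clock: 28.9
eef_pos: [546.0, -346.0, -18.1]
tool_rot: [3.139, -0.002, 0.646]
force: [-0.4, 0.1, -0.3]
width: 16.1
hook_spring pt [ 545.4 -347.1   23.5] 0.96
  reg 0.65 5908 px 256 257 mean [ 546.6 -345.2] [ 547.4 -346.3] [18.1 87.5] 36.6
to (545, -345, 61, 37) travel [-0.   -0.01 -8.07] ang [-0.  -0.1  0. ]
to (483.2, 289, 61, 86) travel [ 33.24 -54.35  -8.01] ang [  0.   -0.1 -49. ]
```

```bash
python3 -m creep '[{"hand":0,"travel":[0,0,-2],"angular":[0,0,0]},{"hand":0,"travel":[0,0,-5],"angular":[0,0,0]},{"hand":0,"travel":[1,-1.6,-8],"angular":[0,0,-2]},{"hand":0,"travel":[2.5,-4.1,-8],"angular":[0,0,-5]},{"hand":0,"travel":[4.5,-7.4,-8],"angular":[0,0,-8]},{"hand":0,"travel":[7,-11.4,-8],"angular":[0,0,-11]},{"hand":0,"travel":[9.5,-15.5,-8],"angular":[0,0,-15]},{"hand":0,"travel":[12,-19.6,-8],"angular":[0,0,-18]},{"hand":0,"travel":[14.5,-23.7,-8],"angular":[0,0,-22]},{"hand":0,"travel":[17,-27.8,-8],"angular":[0,0,-26]},{"hand":0,"travel":[19.5,-31.9,-8],"angular":[0,0,-30]},{"hand":0,"travel":[22,-36,-8],"angular":[0,0,-34]},{"hand":0,"travel":[24.5,-40.1,-8],"angular":[0,0,-38]},{"hand":0,"travel":[27,-44.1,-8],"angular":[0,0,-42]},{"hand":0,"travel":[29.5,-48.2,-8],"angular":[0,0,-46]},{"hand":0,"travel":[31.5,-51.5,-8],"angular":[0,0,-49]},{"hand":0,"travel":[33,-54,-8],"angular":[0,0,-49]},{"hand":0,"travel":[33.2,-54.4,-8],"angular":[0,0,-49]},{"hand":0,"travel":[33.2,-54.4,-8],"angular":[0,0,-49]},{"hand":0,"travel":[33.2,-54.4,-8],"angular":[0,0,-49]}]'
python3 -c "
from h import *
look('bin_spring',28)
look('hook_spring',78)
go(483.5,288.8,11.3,86)"
```

```text
clock: 31.05
eef_pos: [482.7, 287.4, 60.8]
tool_rot: [3.141, 0.0, 1.5]
force: [0.2, 0.1, -0.8]
width: 16.0
bin_spring pt [478.9 303.7   5.6] 0.82
  reg 0.81 21774 px 280 172 mean [462.5 306. ] [482.  300.7] [102.5 133.2] 85.9
  reg 0.19 5852 px 256 257 mean [521.4 285.9] [523.8 285.7] [ 27.9 134.8] 85.9
hook_spring pt [484.8 287.3 102.5] 0.72
  reg 0.7 5921 px 256 257 mean [496.5 287.7] [498.3 287.6] [ 21.3 103. ] 85.7
to (483.5, 288.8, -27.7, 86) travel [0.05 0.05 8.87] ang [ 0.1 -0.1 -0.1]
```

```bash
python3 -m creep '[{"hand":0,"travel":[0,0,2],"angular":[0,0,0]},{"hand":0,"travel":[0,0,5],"angular":[0,0,0]},{"hand":0,"travel":[0,0,7],"angular":[0,0,0]},{"hand":0,"travel":[0,0,8],"angular":[0,0,0]},{"hand":0,"travel":[0,0,8.5],"angular":[0,0,0]},{"hand":0,"travel":[0,0,8.7],"angular":[0,0,0]},{"hand":0,"travel":[0,0,8.8],"angular":[0,0,0]},{"hand":0,"travel":[0,0,8.9],"angular":[0,0,0]},{"hand":0,"travel":[0,0,8.9],"angular":[0,0,0]},{"hand":0,"travel":[0,0,8.9],"angular":[0,0,0]}]'; python3 -m creep '[{"hand":0,"travel":[0,0,0.05],"angular":[0,0,0]},{"hand":0,"travel":[0,0,0.05],"angular":[0,0,0]}]'
```

```text
clock: 32.35
eef_pos: [483.2, 288.6, -27.6]
tool_rot: [3.14, -0.001, 1.5]
force: [-0.1, -0.6, 0.2]
width: 15.9
clock: 32.55
eef_pos: [483.2, 288.6, -27.7]
tool_rot: [3.14, -0.002, 1.5]
force: [-0.9, 0.0, 3.3]
width: 15.9
```

```bash
python3 -m creep '[{"hand":0.25,"travel":[0,0,0],"angular":[0,0,0]},{"hand":0.36,"travel":[0,0,0],"angular":[0,0,0]},{"hand":0.36,"travel":[0,0,0],"angular":[0,0,0]},{"hand":0.36,"travel":[0,0,0],"angular":[0,0,0]},{"hand":0.36,"travel":[0,0,0],"angular":[0,0,0]},{"hand":0.36,"travel":[0,0,-2],"angular":[0,0,0]},{"hand":0.36,"travel":[0,0,-5],"angular":[0,0,0]},{"hand":0.36,"travel":[0,0,-9],"angular":[0,0,0]},{"hand":0.36,"travel":[0,0,-12],"angular":[0,0,0]},{"hand":0.36,"travel":[0,0,-12],"angular":[0,0,0]},{"hand":0.36,"travel":[0,0,-12],"angular":[0,0,0]}]'; python3 - <<'E'
from h import *
look('hook_spring',16)
go(425,-195,150,100)
E
```

```text
clock: 33.65
eef_pos: [483.1, 288.8, 92.7]
tool_rot: [3.139, -0.003, 1.5]
force: [-0.2, 0.2, -1.1]
width: 30.8
hook_spring pt [484.4 286.3  14.5] 0.71
  reg 0.87 1871 px 255 186 mean [481.5 290. ] [482.9 289.8] [17.7 81.6] 86.5
to (425, -195, 111, 100) travel [-48.59  -2.28  -2.01] ang [ -0.  -0. -14.]
```

```bash
python3 -m creep '[{"hand":0.4,"travel":[-3,0,-2],"angular":[0,0,-1]},{"hand":0.4,"travel":[-7,-0.3,-2],"angular":[0,0,-2]},{"hand":0.4,"travel":[-11,-0.5,-2],"angular":[0,0,-3]},{"hand":0.4,"travel":[-15,-0.7,-2],"angular":[0,0,-5]},{"hand":0.4,"travel":[-19,-0.9,-2],"angular":[0,0,-6]},{"hand":0.4,"travel":[-23,-1.1,-2],"angular":[0,0,-7]},{"hand":0.4,"travel":[-27,-1.3,-2],"angular":[0,0,-8]},{"hand":0.4,"travel":[-31,-1.5,-2],"angular":[0,0,-9]},{"hand":0.4,"travel":[-35,-1.7,-2],"angular":[0,0,-10]},{"hand":0.4,"travel":[-39,-1.9,-2],"angular":[0,0,-11]},{"hand":0.4,"travel":[-43,-2.1,-2],"angular":[0,0,-13]},{"hand":0.4,"travel":[-47,-2.2,-2],"angular":[0,0,-14]},{"hand":0.4,"travel":[-48.6,-2.3,-2],"angular":[0,0,-14]},{"hand":0.4,"travel":[-48.6,-2.3,-2],"angular":[0,0,-14]},{"hand":0.4,"travel":[-48.6,-2.3,-2],"angular":[0,0,-14]},{"hand":0.4,"travel":[-48.6,-2.3,-2],"angular":[0,0,-14]},{"hand":0.4,"travel":[-48.6,-2.3,-2],"angular":[0,0,-14]}]'; python3 - <<'E'
from h import *
im=look('hex_bolt',7)
cv2.imwrite('pics/w9.png',cv2.resize(im['frame'][130:250,180:340,::-1],(640,480),interpolation=cv2.INTER_CUBIC))
for d in ctrl.regions_of('wrist','hex_bolt')[:1]:
    v,u=np.nonzero(d['region']); P=ray(im,np.c_[u,v],7)[:,:2].astype(np.float32)
    vx,vy,x0,y0=cv2.fitLine(P,cv2.DIST_HUBER,0,.01,.01).ravel(); print(np.degrees(np.arctan2(vy,vx)),x0,y0)
    a=np.array([vx,vy])*np.sign(vx); t=(P-[x0,y0])@a; n=(P-[x0,y0])@[-a[1],a[0]]
    for k in range(-35,30,6):
        m=(t>k)&(t<=k+6)
        if m.sum()>5: print(k,m.sum(),n[m].min().round(1),n[m].max().round(1))
E
```

```text
clock: 35.5
eef_pos: [424.9, -193.5, 110.6]
tool_rot: [-3.141, -0.001, 1.747]
force: [-0.2, 0.0, -0.2]
width: 34.0
hex_bolt pt [ 407.5 -203.6    3.8] 0.77
  reg 0.85 830 px 248 153 mean [ 403.3 -202.6] [ 406.4 -202.8] [52.6 19. ] 10.1
12.816363 405.01953 -202.28836
-29 52 -9.1 9.0
-23 165 -9.3 9.7
-17 84 -5.4 6.2
-11 79 -4.4 4.8
-5 84 -4.7 4.8
1 89 -5.1 5.2
7 86 -5.2 5.0
13 81 -4.9 4.6
19 80 -5.1 5.2
25 30 -3.6 5.0
```

View pics/w9.png

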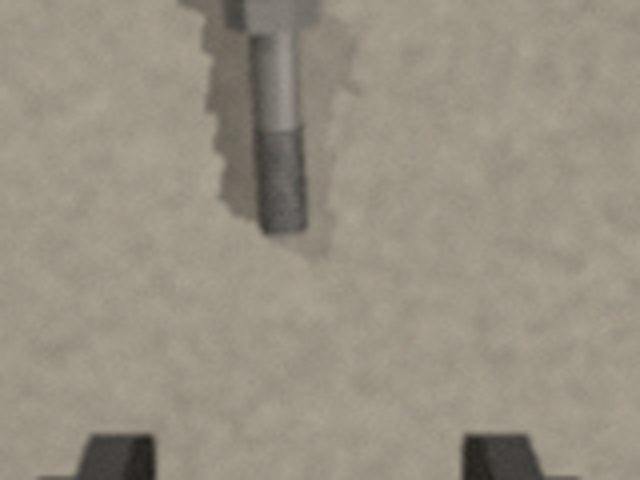

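The bolt lies with its head towards (270,10) and its tip at (285,232) in the crop. Its axis yaw is 12.8°, and the shank midpoint agrees with the network to within 3 mm. I'll grip 6–7 mm to the head side of mid-shank.

```bash
python3 -c "
from h import *
go(403.4,-202.7,60,102.6);go(403.4,-202.7,2.5,102.6)"
```

```text
to (403.4, -202.7, 21, 102.6) travel [-0.45 -2.27  8.99] ang [-0.  -0.  -2.6]
to (403.4, -202.7, -36.5, 102.6) travel [-0.45 -2.26 14.74] ang [-0.  -0.  -2.6]
```

```bash
python3 -m creep '[{"hand":0.4,"travel":[-0.45,-2.26,2],"angular":[0,0,-2.6]},{"hand":0.4,"travel":[-0.45,-2.26,5],"angular":[0,0,-2.6]},{"hand":0.4,"travel":[-0.45,-2.26,9],"angular":[0,0,-2.6]},{"hand":0.4,"travel":[-0.45,-2.26,11.5],"angular":[0,0,-2.6]},{"hand":0.4,"travel":[-0.45,-2.26,13],"angular":[0,0,-2.6]},{"hand":0.4,"travel":[-0.45,-2.26,14.2],"angular":[0,0,-2.6]},{"hand":0.4,"travel":[-0.45,-2.26,14.7],"angular":[0,0,-2.6]},{"hand":0.4,"travel":[-0.45,-2.26,14.7],"angular":[0,0,-2.6]},{"hand":0.4,"travel":[-0.45,-2.26,14.7],"angular":[0,0,-2.6]},{"hand":0,"travel":[-0.45,-2.26,14.7],"angular":[0,0,-2.6]},{"hand":0,"travel":[-0.45,-2.26,14.7],"angular":[0,0,-2.6]},{"hand":0,"travel":[-0.45,-2.26,14.7],"angular":[0,0,-2.6]},{"hand":0,"travel":[-0.45,-2.26,14.7],"angular":[0,0,-2.6]},{"hand":0,"travel":[-0.45,-2.26,14.7],"angular":[0,0,-2.6]},{"hand":0,"travel":[-0.45,-2.26,14.7],"angular":[0,0,-2.6]}]'; python3 -m creep '[{"hand":0,"travel":[0,0,-0.5],"angular":[0,0,0]},{"hand":0,"travel":[0,0,-1.5],"angular":[0,0,0]},{"hand":0,"travel":[0,0,-1.5],"angular":[0,0,0]}]'; python3 -c "
from h import *
im=look('hex_bolt',22)
cv2.imwrite('pics/w10.png',cv2.resize(im['frame'][190:310,176:336,::-1],(640,480),interpolation=cv2.INTER_CUBIC))
go(463.5,200.5,100,86)"
```

```text
clock: 37.2
eef_pos: [407.3, -203.7, -31.1]
tool_rot: [-3.135, -0.006, 1.791]
force: [-0.1, 0.4, 7.3]
width: 5.1
clock: 37.5
eef_pos: [408.2, -204.2, -14.8]
tool_rot: [-3.137, -0.004, 1.791]
force: [0.9, -0.1, -0.5]
width: 5.3
hex_bolt pt [ 410.2 -202.6   19.5] 0.87
  reg 0.85 2217 px 256 231 mean [ 398.7 -205.1] [ 408.  -203.3] [56.2 19.6] 11.6
to (463.5, 200.5, 61, 86) travel [38.27 14.24 -7.56] ang [-0.4 -0.3 16.6]
```

View pics/w10.png

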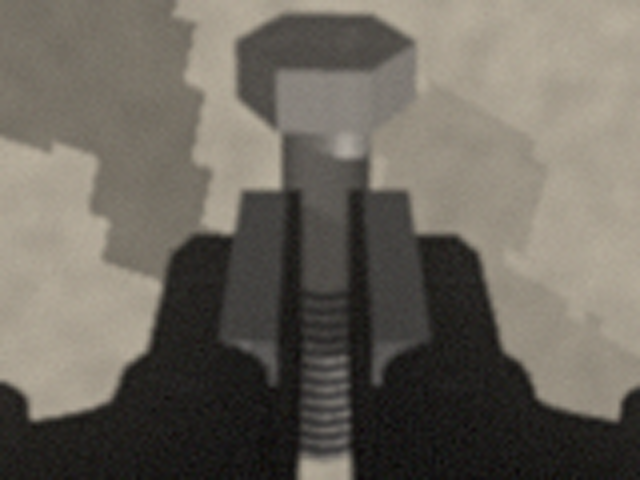

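The bolt is held by the shank with its head clear of the pads. The arm stopped a little short because it's near its inner reach: the tips were about 8 mm up instead of 2.5 mm. The grip held through the lift, so I'll carry it gently.

```bash
python3 -m creep '[{"hand":0,"travel":[0.3,0.1,-2],"angular":[0,0,0]},{"hand":0,"travel":[1,0.4,-4],"angular":[0,0,0]},{"hand":0,"travel":[2,0.7,-6],"angular":[0,0,1]},{"hand":0,"travel":[4,1.5,-7.5],"angular":[0,0,2]},{"hand":0,"travel":[6.5,2.4,-7.5],"angular":[0,0,3]},{"hand":0,"travel":[9,3.3,-7.5],"angular":[0,0,4]},{"hand":0,"travel":[12,4.5,-7.5],"angular":[0,0,5]},{"hand":0,"travel":[15,5.6,-7.5],"angular":[0,0,6]},{"hand":0,"travel":[18,6.7,-7.5],"angular":[0,0,8]},{"hand":0,"travel":[21,7.8,-7.5],"angular":[0,0,9]},{"hand":0,"travel":[24,8.9,-7.5],"angular":[0,0,10]},{"hand":0,"travel":[27,10,-7.5],"angular":[0,0,12]},{"hand":0,"travel":[30,11.2,-7.5],"angular":[0,0,13]},{"hand":0,"travel":[33,12.3,-7.5],"angular":[-0.2,-0.2,14]},{"hand":0,"travel":[36,13.4,-7.5],"angular":[-0.4,-0.3,16]},{"hand":0,"travel":[38,14.1,-7.5],"angular":[-0.4,-0.3,16.6]},{"hand":0,"travel":[38.3,14.2,-7.5],"angular":[-0.4,-0.3,16.6]},{"hand":0,"travel":[38.3,14.2,-7.5],"angular":[-0.4,-0.3,16.6]},{"hand":0,"travel":[38.3,14.2,-7.5],"angular":[-0.4,-0.3,16.6]}]'
python3 -c "
from h import *
look('bin_bolt',28)
look('hex_bolt',78)
go(463.5,200.5,14.9,86)"
```

```text
clock: 39.55
eef_pos: [462.8, 199.1, 60.4]
tool_rot: [3.142, 0.002, 1.5]
force: [0.1, -0.7, -0.2]
width: 5.3
bin_bolt pt [473.9 196.    9.7] 0.93
  reg 0.71 19748 px 255 191 mean [453.7 200.4] [475.9 199. ] [100.5 134.1] 86.0
  reg 0.58 2319 px 256 232 mean [481.9 199.1] [495.3 198.5] [29.1 83.6] 86.0
  reg 0.43 393 px 256 327 mean [556.5 193.8] [562.5 193.3] [18.5 37.9] 86.0
hex_bolt pt [464.6 198.5  96.7] 0.73
  reg 0.77 2218 px 256 232 mean [461.5 200.9] [471.4 200.4] [22.3 63. ] 85.9
to (463.5, 200.5, -24.1, 86) travel [0.06 0.03 8.46] ang [ 0.   0.  -0.1]
```

```bash
python3 -m creep '[{"hand":0,"travel":[0,0,2],"angular":[0,0,0]},{"hand":0,"travel":[0,0,5],"angular":[0,0,0]},{"hand":0,"travel":[0,0,6.5],"angular":[0,0,0]},{"hand":0,"travel":[0,0,7.3],"angular":[0,0,0]},{"hand":0,"travel":[0,0,7.8],"angular":[0,0,0]},{"hand":0,"travel":[0,0,8.1],"angular":[0,0,0]},{"hand":0,"travel":[0,0,8.3],"angular":[0,0,0]},{"hand":0,"travel":[0,0,8.3],"angular":[0,0,0]},{"hand":0,"travel":[0,0,8.3],"angular":[0,0,0]}]'; python3 -m creep '[{"hand":0,"travel":[0,0,0.15],"angular":[0,0,0]},{"hand":0,"travel":[0,0,0.15],"angular":[0,0,0]}]'; python3 -m creep '[{"hand":0,"travel":[0,0,0.1],"angular":[0,0,0]},{"hand":0,"travel":[0,0,0.1],"angular":[0,0,0]}]'
```

```text
clock: 40.75
eef_pos: [463.4, 200.2, -22.1]
tool_rot: [3.141, 0.0, 1.5]
force: [0.6, -0.3, 0.3]
width: 5.1
clock: 40.95
eef_pos: [463.5, 200.3, -23.5]
tool_rot: [3.14, -0.0, 1.5]
force: [0.2, 0.6, -0.7]
width: 5.0
clock: 41.15
eef_pos: [463.6, 200.3, -24.0]
tool_rot: [3.14, -0.001, 1.5]
force: [-1.7, -0.4, 5.4]
width: 5.0
```

The bolt is touching the floor at the expected height. I'll release it, back off and check everything.

```bash
python3 -m creep '[{"hand":0.12,"travel":[0,0,0],"angular":[0,0,0]},{"hand":0.25,"travel":[0,0,0],"angular":[0,0,0]},{"hand":0.35,"travel":[0,0,0],"angular":[0,0,0]},{"hand":0.35,"travel":[0,0,0],"angular":[0,0,0]},{"hand":0.35,"travel":[0,0,0],"angular":[0,0,0]},{"hand":0.35,"travel":[0,0,-2],"angular":[0,0,0]},{"hand":0.35,"travel":[0,0,-5],"angular":[0,0,0]},{"hand":0.35,"travel":[0,0,-9],"angular":[0,0,0]},{"hand":0.35,"travel":[0,0,-13],"angular":[0,0,0]},{"hand":0.35,"travel":[-5,0,-16],"angular":[0,0,0]},{"hand":0.35,"travel":[-10,0,-18],"angular":[0,0,0]},{"hand":0.35,"travel":[-15,0,-18],"angular":[0,0,0]},{"hand":0.35,"travel":[-20,0,-18],"angular":[0,0,0]},{"hand":0.35,"travel":[-25,0,-18],"angular":[0,0,0]},{"hand":0.35,"travel":[-28,0,-18],"angular":[0,0,0]},{"hand":0.35,"travel":[-28,0,-18],"angular":[0,0,0]}]'; python3 - <<'E'
from h import *
im=None
for n,h,b in(('hex_bolt',14,(475.3,199.6)),('wheel_bearing',18,(611.2,189.5)),('brake_pad',16,(618.8,292)),('hook_spring',16,(483.8,300.8)),('square_pad',9,None),('short_spring',10,None)):
    look(n,h,'top')
    look(n,h,'scene')
a=ctrl.get_image('scene')['frame'][120:255,300:450,::-1]
cv2.imwrite('pics/fin.png',cv2.resize(cv2.convertScaleAbs(a,alpha=1.5),(660,594),interpolation=cv2.INTER_CUBIC))
E
```

```text
clock: 42.75
eef_pos: [443.0, -86.0, 156.8]
tool_rot: [3.137, 0.003, 1.489]
force: [0.3, 0.4, 0.7]
width: 30.1
hex_bolt pt [463.8 197.5  12. ] 0.47
  reg 0.48 96 px 139 207 mean [456.8 203. ] [459.9 204. ] [13.7 49.2] 87.5
hex_bolt pt [468.7 199.8  12.5] 0.52
  reg 0.64 101 px 338 167 mean [459.8 201.9] [461.1 200.6] [17.4 60.6] 80.9
wheel_bearing pt [592.  188.    5.7] 0.52
  reg 0.54 168 px 148 147 mean [592.1 190.6] [591.2 190.4] [34.4 32.9] 29.6
wheel_bearing pt [594.5 190.    3.9] 0.7
  reg 0.74 165 px 359 209 mean [593.1 189.9] [593.  190.1] [31.3 38.4] 24.6
brake_pad pt [604.8 295.    8.2] 0.92
  reg 0.87 355 px 104 141 mean [602.  292.2] [601.8 292.4] [36.2 60.9] 86.0
brake_pad pt [606.2 291.8   8.8] 0.83
  reg 0.64 254 px 400 202 mean [606.8 292.2] [607.4 291.3] [37.7 52.2] 72.6
  reg 0.49 132 px 187 270 mean [ 607.9 -221.1] [ 607.6 -220.8] [34.3 18. ] 44.4
hook_spring pt [486.5 289.3  17.2] 0.71
  reg 0.65 265 px 101 194 mean [482.  290.1] [482.5 289.8] [19.8 79.5] 85.6
hook_spring pt [482.6 286.7  11.7] 0.44
  reg 0.47 152 px 372 164 mean [481.8 288.5] [481.9 288.5] [19.2 74.9] 85.6
square_pad pt [ 339.2 -307.     2.9] 0.71
  reg 0.49 242 px 368 269 mean [ 332.6 -310.8] [ 332.9 -312.1] [28.9 47.6] 44.3
square_pad pt [ 3.348e+02 -3.073e+02 -2.000e-01] 0.57
  reg 0.82 271 px 130 186 mean [ 346.1 -304.4] [ 347.7 -300.9] [55.4 44.3] 52.8
short_spring pt [ 339.2 -305.3    1.4] 0.23
short_spring pt [ 601.4 -217.9    8.4] 0.71
  reg 0.63 165 px 359 209 mean [588.8 193.5] [588.6 193.5] [30.7 38.4] 61.6
  reg 0.54 61 px 187 268 mean [ 601.6 -220.3] [ 601.8 -219.1] [31.4 11.1] 50.7
```

View pics/fin.png

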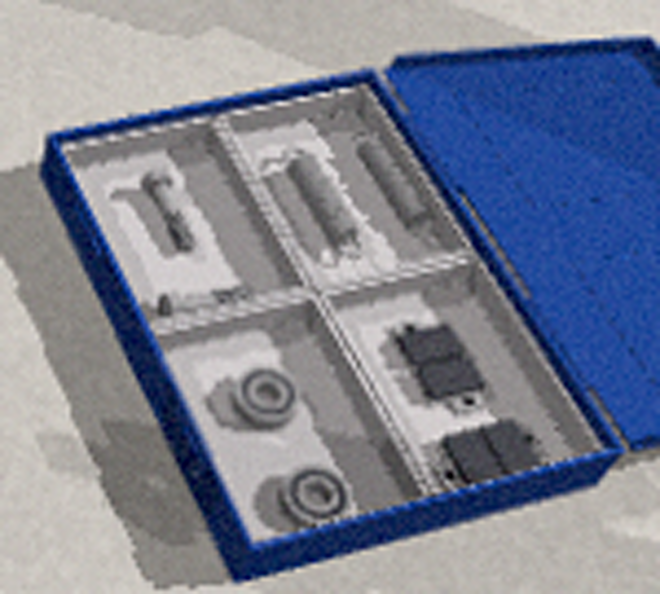

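The final picture shows all four spares flat beside their mates: bolt (170,210), spring (325,200), pad (440,365) and bearing (265,400). The look-alikes haven't moved and the arm is clear, so I'll hand in.

```bash
python3 -c "
from h import *
print(ctrl.finish_job())"
```

```text
the job is handed in; nothing more can be done
None
```

All four spares were set down in the bins with their mates, and the job was handed in at about 43 s on the robot's clock. Each was lowered to the bin floor before release. The bearing was the only one where I felt no contact, so it was released at the expected height.

**Last checks:** the top and scene cameras both put each spare well inside its bin, within about 20 mm of the bin centre, and the final picture shows them lying flat.

**What went wrong or disagreed:**
- **TCP reading:** the real fingertips sit 39 mm above the reported TCP. The first try at the bearing closed above it without touching it. I confirmed the offset with the cameras and a light touch on the board, about 15 N, and corrected for it from then on.
- **Finger opening:** the reported opening read 2–5 mm less than the true size of whatever was gripped.
- **Bolt grasp:** the arm stopped about 5 mm high and 4 mm to one side of the planned bolt grasp. The grip held.
- **Look-alikes:** the scene camera puts the square pad within about 5 mm of its start and the short spring within about 9 mm. The spring's reading comes from a different camera than its start. The arm partly hid both from the top camera, so its final readings of them are unreliable. Nothing touched them.

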